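# Radio battery change-over at the charging station

### The arm

A 6-joint arm with a two-finger parallel gripper is mounted at the origin on the work surface. World frame = base frame: x ahead of the robot, y to its left, z up, the work surface at z = 0. Lengths are in m, angles in rad, forces in N, time in s.
With the tool pointing down it reaches from about 0.275 to 0.825 m from the base axis. Payload 4.9 kg.
Tool frame: the origin (TCP) lies between the finger pads; the fingertips stand ahead of it and the grasp point (between the pads) lies 2 mm behind it (robot.tip_extent is the x of the fingertips in the tool frame, in m); x points along the fingers, z is the direction in which the jaws open and shut, and the axes are right-handed (so a half turn about x gives the same grasp; the last joint's range is limited). The gripper opens to 85 mm and grips with 20 to 120 N. Pads are 22 mm wide; open, the fingers measure 114 mm over their backs; the gripper's body (76 mm by 85 mm) begins 54 mm behind the grasp point. The pads swing forward as they close: fully open they stand 13 mm farther back than shut.
Start: joints at [-1.385, 0.326, -0.193, 1.052, 0, 1.437], TCP at [0.173, -0.522, 0.248] pointing down, gripper open.
Joint ranges: [-2.65, 2.65], [-0.97, 1.79], [-1.3, 1.35], [-1.93, 2.1], [-1.47, 1.37], [-3.14, 3.14]. Speed limits (rad/s): [2.57, 2.57, 3.14, 3.14, 3.14, 3.14].

### API

Orientations are given as a rotation vector (axis times angle).
In Python, from plant import robot, eyes gives the robot as it stands.
- The arm moves only by the tool move_arm, never from a script. Its argument "steps" is text: rows parted by semicolons, each of 5 numbers parted by spaces: the shift along the tool's x, y, z in m, then the turn about the tool's x in units of 5 degrees (1.0 is 5 degrees), then the opening, from 0 (shut) to 1 (fully open). A call has 1 to 20 rows; each row is the pose to reach, as a shift and turn from the pose commanded when the call began, along the tool's axes at that moment; what a row does not reach only later rows make up. A row lasts 1/10 s, in which the tool goes at most 50 mm and 8.59 degrees, less where a joint would pass 70% of its speed; a pose out of reach is approached as far as the arm can. A call with a gripper value outside its range is refused whole. The fingers move at their own pace and stop on an object; "grip_force" is the grip in N (left out, the last holds). Time passes only in rows, so rows that repeat a pose let the fingers close. It gives the time, the measured TCP pose, the force and the opening at its end, in the units of the state.
- robot.read_state(): the state, without advancing time (a new reading comes with each control period).
- eyes.get_image(name): name is "side" or "top" or "wrist"; returns a dict with "color" (400x640x3 uint8, red, green, blue), "K" (3x3 intrinsics, pixels), "k1" (the pictures are not rectified: a ray, as slopes to the right and down, at radius r is drawn at 1 + k1 r^2 times it, then the intrinsics apply), "origin" and "rotation" of the camera in the world; the wrist camera has in their place "T_tool_cam" (4x4, takes a point from camera to tool coordinates, whose origin is the TCP and whose axes are the tool frame's). Camera axes: x right, y down, z forward; pixel columns grow to the right and rows downward; lengths in m; the calibration is good to about 2 mm. A picture is of the moment at which its call begins: read the wrist's pose just before it. There is no depth.
- robot.sign_off(): hands the job in, once; it reports no verdict.
The state is a dict: "time": time; "q": joint angles; "qd": joint speeds; "joint_torque": joint torques, N m; "ee_pos": TCP position; "ee_rot": TCP orientation; "contact_force": force on the tool from outside, world axes, zero at the start; "ft_torque": the same for the moment, N m; "gripper_width": finger opening in m.
Only numpy, scipy, OpenCV 4.12 (cv2) and the standard library are available. Lean on these libraries where they do the work, as an engineer would, in place of code of your own. Each camera call takes 0.05 s, during which the arm holds its last target.

### The job

Get the control room's radio batteries charging: take the plain white spent pack out of the charging tray that it blocks and lay it flat in the cardboard return box, and set the red, blue and yellow banded packs each into the charging tray of its own colour, seated flat inside the rim. Leave the green banded pack, which is already full, and the mug where they are; every pack must end the same way up as you found it.

Things in the scene. Friction and masses are not known exactly. Their poses are not given: they have to be found in the camera images.
- pack_red: Loose black battery pack with a broad red band, lying flat on the desk at the start at any of four places; 72 x 38 x 34 mm (x, y, z), 0.13 to 0.25 kg, edges rounded 3 mm. Origin: centre of its underside; x along its 72 mm length, y across its 38 mm width, z up.
- pack_blue: Loose black battery pack with a broad blue band, lying flat on the desk at the start at any of four places; 72 x 38 x 34 mm (x, y, z), 0.13 to 0.25 kg, edges rounded 3 mm. Origin: centre of its underside; x along its 72 mm length, y across its 38 mm width, z up.
- pack_yellow: Loose black battery pack with a broad yellow band, lying flat on the desk at the start at any of four places; 72 x 38 x 34 mm (x, y, z), 0.13 to 0.25 kg, edges rounded 3 mm. Origin: centre of its underside; x along its 72 mm length, y across its 38 mm width, z up.
- pack_green: Loose black battery pack with a broad green band, lying flat on the desk among the others; fully charged, to be left alone; 72 x 38 x 34 mm (x, y, z), 0.13 to 0.25 kg, edges rounded 3 mm. Origin: centre of its underside; x along its 72 mm length, y across its 38 mm width, z up.
- pack_spent: Loose plain white battery pack without a band, spent; at the start it sits in one of the three charging trays (any colour), its x axis along the tray's; 72 x 38 x 34 mm (x, y, z), 0.13 to 0.25 kg, edges rounded 3 mm. Origin: centre of its underside; x along its 72 mm length, y across its 38 mm width, z up.
- tray_red: Fixed charging tray, red rim, 96 x 62 mm outside, pocket 88 x 54 mm inside, plus a red end block 26 mm long at +x. Origin: under the pocket's centre, 6 mm above the desk (on a steel plate); z up, x along its length. Pocket floor 4 mm, rim and block top 10 mm above the origin. A pack seats with its length along the tray's, either way round. Three trays in a row along y, 115 mm apart.
- tray_blue: Fixed charging tray, blue rim, 96 x 62 mm outside, pocket 88 x 54 mm inside, plus a blue end block 26 mm long at +x. Origin: under the pocket's centre, 6 mm above the desk (on a steel plate); z up, x along its length. Pocket floor 4 mm, rim and block top 10 mm above the origin. A pack seats with its length along the tray's, either way round. Three trays in a row along y, 115 mm apart.
- tray_yellow: Fixed charging tray, yellow rim, 96 x 62 mm outside, pocket 88 x 54 mm inside, plus a yellow end block 26 mm long at +x. Origin: under the pocket's centre, 6 mm above the desk (on a steel plate); z up, x along its length. Pocket floor 4 mm, rim and block top 10 mm above the origin. A pack seats with its length along the tray's, either way round. Three trays in a row along y, 115 mm apart.
- return_box: Fixed open cardboard box for spent packs, 150 x 130 mm outside (x, y), 30 mm high, walls and floor 4 mm thick. Origin: centre of its underside on the desk, z up; its floor is 4 mm above the origin.
- mug: Loose blue ceramic mug, 76 mm across, 90 mm high, handle at its +y side, standing on the desk; to be left alone. Origin: centre of its underside.
There are look-alikes about, which are no part of the job. Of the things shaped like the pack_spent, the white one is meant. What is shaped like the pack_red but pink is not meant.

How it is judged:
By the outcome, as a careful person would: the job done as asked, in the order asked, and still so for the second after the job is handed in, with the robot touching nothing.
It also fails if it takes over 86 s, if anything falls off the work surface, if the arm or the gripper's body presses on something with over 40 N, if the wrist force passes 120 N, or if a joint passes its speed limit or range.

## Working session

There is one attempt and no reset: what is moved stays moved. The work goes in short steps, Python scripts to look and compute and a tool call to move; the robot and the scene stay as the last step left them, time stands still between calls to the robot, and variables do not carry over. Pictures are saved under pics/ and viewed, and the job is handed in when it is done.

Besides the shell and the picture viewer there is one more tool, called in YAML: its name, and indented under it one key for each argument. move_arm: Moves the arm, as the interface text tells. Its arguments: {"type":"object","properties":{"steps":{"type":"string"},"grip_force":{"type":"number"}},"required":["steps"]}

```bash
mkdir -p pics; ls; python3 - <<'E'
from plant import robot, eyes
import cv2
print(robot.read_state(), robot.tip_extent)
for n in ("side","top","wrist"):
    d=eyes.get_image(n); cv2.imwrite(f"pics/{n}0.png",d["color"][:,:,::-1])
    print(n,{k:v for k,v in d.items() if k!="color"})
E
```

```text
pics
{'time': 0.0, 'q': array([-1.38519131e+00,  3.26965885e-01, -1.93596886e-01,  1.05199348e+00,
        7.70591321e-06,  1.43658452e+00]), 'qd': array([ 0.00017478, -0.00038933,  0.000371  ,  0.0006995 ,  0.0021398 ,
        0.0007431 ]), 'joint_torque': array([ 5.27165503e-04, -4.43400693e+01,  2.62439847e+01,  1.54471700e-02,
       -1.52743746e-04, -8.03196997e-06]), 'ee_pos': array([ 0.17281893, -0.52155577,  0.24748489]), 'ee_rot': array([ 0.97164528,  1.34499742, -0.96962664]), 'contact_force': array([-0.09397232,  0.57868221,  0.17450982]), 'ft_torque': array([ 0.03431372, -0.02570991,  0.02476907]), 'gripper_width': 0.08526560145788811} 0.017
side {'K': array([[368.0387407 ,   0.        , 321.46917072],
       [  0.        , 368.0387407 , 202.73287665],
       [  0.        ,   0.        ,   1.        ]]), 'k1': 0.01884811522302435, 'origin': array([0.02193207, 0.5120764 , 0.87959216]), 'rotation': array([-1.03196097,  2.53988893, -0.92321018])}
top {'K': array([[462.21537242,   0.        , 323.2525683 ],
       [  0.        , 462.21537242, 192.76382911],
       [  0.        ,   0.        ,   1.        ]]), 'k1': 0.01621624683839167, 'origin': array([ 0.40541638, -0.00329403,  1.15815464]), 'rotation': array([-2.15687082,  2.17439511, -0.08702461])}
wrist {'K': array([[297.98980072,   0.        , 323.50224908],
       [  0.        , 297.98980072, 197.29682149],
       [  0.        ,   0.        ,   1.        ]]), 'k1': -0.016099428011471288, 'T_tool_cam': array([[ 1.01111912e-03, -2.91785622e-01,  9.56483209e-01,
        -1.26921788e-01],
       [-1.99238905e-03, -9.56482387e-01, -2.91783265e-01,
         7.48663391e-02],
       [ 9.99997504e-01, -1.61065904e-03, -1.54846811e-03,
         4.50215866e-04],
       [ 0.00000000e+00,  0.00000000e+00,  0.00000000e+00,
         1.00000000e+00]])}
```

View pics/top0.png

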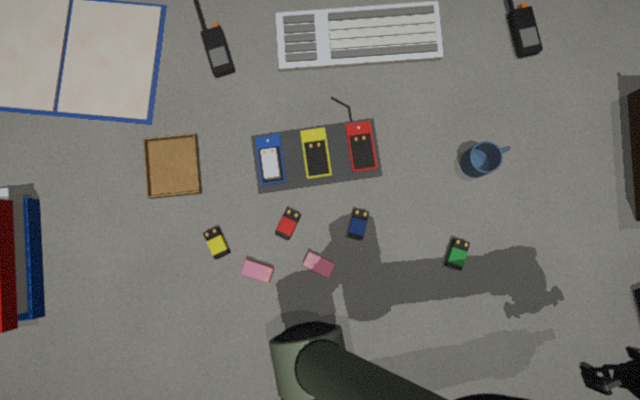

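View pics/side0.png

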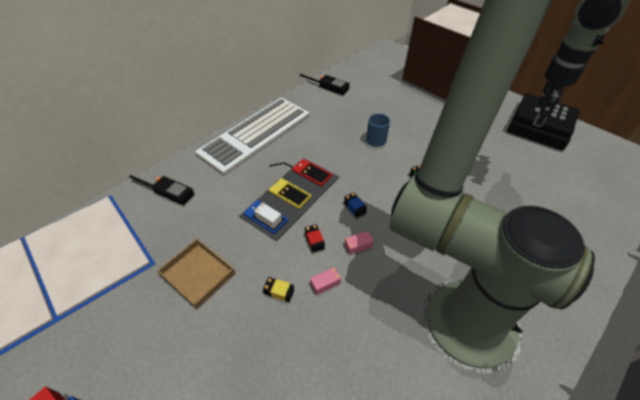

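View pics/wrist0.png

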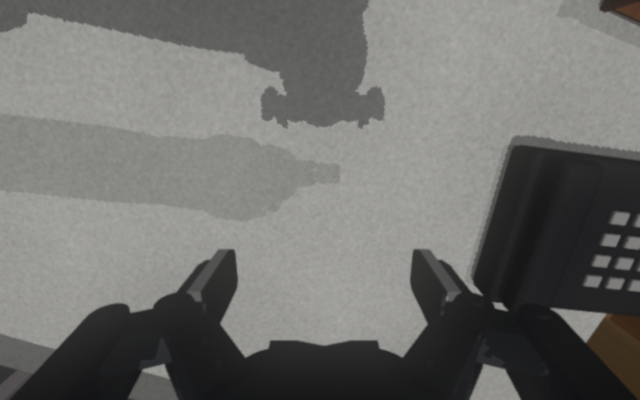

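```bash
python3 - <<'E'
import cv2
i=cv2.imread("pics/top0.png"); cv2.imwrite("pics/t0z.png",cv2.resize(i[110:290,195:395],None,fx=4,fy=3.3,interpolation=cv2.INTER_CUBIC)[:, :])
i=cv2.imread("pics/side0.png"); cv2.imwrite("pics/s0z.png",cv2.resize(i[150:310,230:430],None,fx=4,fy=3.75,interpolation=cv2.INTER_CUBIC))
E
```

```text
(no output)
```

View pics/t0z.png

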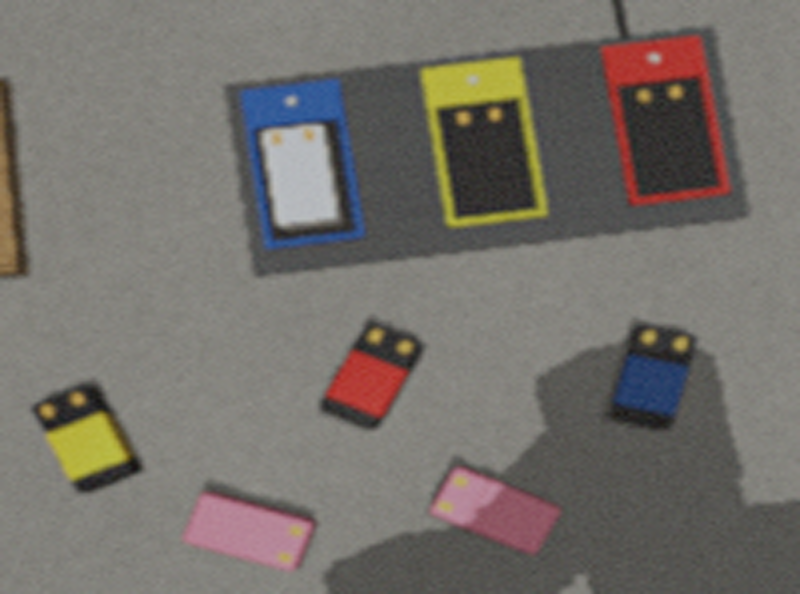

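View pics/s0z.png

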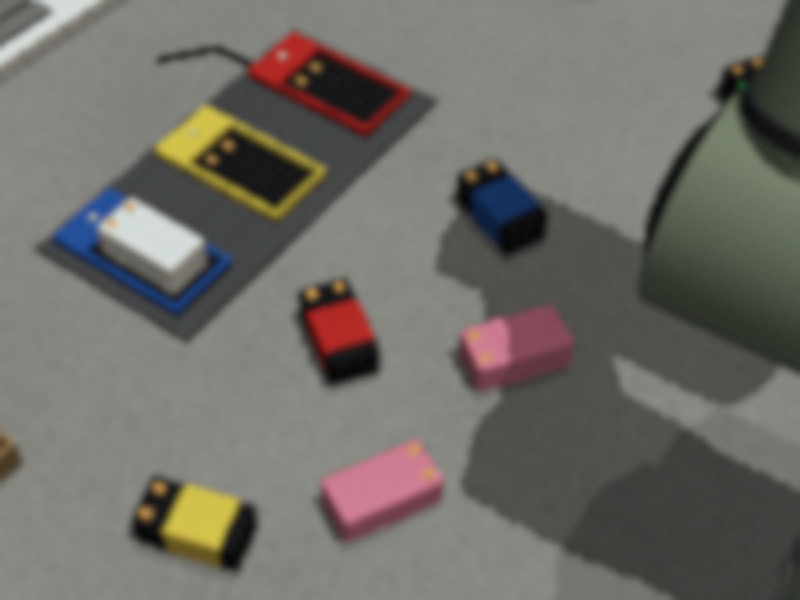

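```bash
cat > h.py <<'E'
import numpy as np, cv2
from plant import robot, eyes
from scipy.spatial.transform import Rotation as R
def cam(n):
    s=robot.read_state(); d=eyes.get_image(n)
    if n=="wrist":
        T=np.eye(4);T[:3,:3]=R.from_rotvec(s["ee_rot"]).as_matrix();T[:3,3]=s["ee_pos"]
        C=T@d["T_tool_cam"]; d["o"]=C[:3,3]; d["R"]=C[:3,:3]
    else:
        d["o"]=d["origin"]; d["R"]=R.from_rotvec(d["rotation"]).as_matrix()
    return d
def ray(d,px,z):
    u=cv2.undistortPoints(np.asarray(px,float).reshape(-1,1,2),d["K"],np.array([d["k1"],0,0,0,0.])).reshape(-1,2)
    v=np.c_[u,np.ones(len(u))]@d["R"].T
    return d["o"]+v*((z-d["o"][2])/v[:,2])[:,None]
def proj(d,P):
    return cv2.projectPoints(np.asarray(P,float).reshape(-1,1,3),cv2.Rodrigues(d["R"].T)[0],-d["R"].T@d["o"],d["K"],np.array([d["k1"],0,0,0,0.]))[0].reshape(-1,2)
HUE={"red":((0,6),(174,180)),"yellow":((24,34),),"blue":((105,125),),"green":((50,75),),"gold":((12,23),)}
def mask(d,c,smin=120,vmin=40):
    h=cv2.cvtColor(d["color"],cv2.COLOR_RGB2HSV)
    if c=="white": return cv2.inRange(h,(0,0,180),(180,45,255))
    m=0
    for a,b in HUE[c]: m=m|cv2.inRange(h,(a,smin,vmin),(b,255,255))
    return m
def blobs(m,amin=15):
    n,l,s,c=cv2.connectedComponentsWithStats(m)
    out=[]
    for i in range(1,n):
        if s[i,4]>=amin:
            cs=cv2.findContours((l==i).astype(np.uint8),cv2.RETR_EXTERNAL,cv2.CHAIN_APPROX_NONE)[0][0]
            out.append((s[i,4],c[i],cs))
    return sorted(out,key=lambda t:-t[0])
E
python3 - <<'E'
from h import *
s=robot.read_state(); print(R.from_rotvec(s["ee_rot"]).as_matrix().round(3))
d=cam("top")
for c,z in (("red",.034),("yellow",.034),("blue",.034),("green",.034),("gold",.034),("white",.044)):
    for a,p,cs in blobs(mask(d,c),4 if c=="gold" else 15):
        r=cv2.minAreaRect(ray(d,cs.reshape(-1,2),z)[:,:2].astype(np.float32))
        print(c,a,p.round(1),ray(d,[p],z)[0,:2].round(4),"rect",np.round(r[0],4),np.round(r[1],3),round(r[2],1))
E
```

```text
[[-0.     0.949  0.314]
 [ 0.001  0.314 -0.949]
 [-1.     0.    -0.001]]
red 1902 [  7.1 268.5] [0.336  0.7769] rect [0.3455 0.7754] [0.316 0.038] 3.7
red 586 [360.  140.9] [ 0.6405 -0.0786] rect [ 0.6278 -0.0805] [0.122 0.063] 7.8
red 260 [286.3 225.8] [0.4329 0.1034] rect [0.4327 0.1033] [0.038 0.04 ] 63.4
yellow 572 [314.7 147.4] [0.6252 0.0331] rect [0.6124 0.0311] [0.122 0.063] 8.0
yellow 277 [216.6 244.7] [0.3885 0.2724] rect [0.3883 0.2723] [0.041 0.04 ] 24.1
blue 1905 [ 32.9 260.5] [0.3544 0.716 ] rect [0.3613 0.7218] [0.292 0.059] 3.1
blue 1060 [105.5  85.4] [0.7876 0.5567] rect [0.8613 0.6141] [0.379 0.309] 84.4
blue 494 [269.6 153.1] [0.6122 0.1445] rect [0.597 0.143] [0.121 0.062] 8.1
blue 232 [357.2 226.3] [ 0.4303 -0.0687] rect [ 0.4304 -0.0688] [0.037 0.038] 73.7
blue 72 [124.3   1.8] [1.0056 0.5159] rect [1.0058 0.514 ] [0.149 0.004] 84.5
green 240 [456.7 256. ] [ 0.3576 -0.3058] rect [ 0.3575 -0.3058] [0.04  0.036] 69.6
gold 124 [161.1 191.1] [0.5204 0.4106] rect [0.5202 0.4095] [0.064 0.033] 85.1
gold 56 [163.4 174.7] [0.5609 0.406 ] rect [0.5614 0.4062] [0.023 0.05
[... 6029 characters left out ...]
0.0231] rect [ 0.9343 -0.026 ] [0.038 0.013] 89.2
white 27 [144.4 101.2] [0.7433 0.4538] rect [0.7445 0.453 ] [0.019 0.026] 66.2
white 25 [424.2   3.2] [ 0.9859 -0.2435] rect [ 0.9857 -0.2429] [0.004 0.04 ] 3.2
white 24 [366.7  42.6] [ 0.8864 -0.0981] rect [ 0.888  -0.0977] [0.022 0.01 ] 89.1
white 20 [392.4  40.9] [ 0.8899 -0.1621] rect [ 0.8935 -0.1599] [0.022 0.013] 89.1
white 18 [427.7  37.7] [ 0.8966 -0.2498] rect [ 0.895 -0.249] [0.026 0.01 ] 71.7
white 17 [358.6  33.5] [ 0.9103 -0.0784] rect [ 0.9106 -0.0785] [0.009 0.02 ] 21.7
white 15 [408.8  38.7] [ 0.895  -0.2029] rect [ 0.8959 -0.2032] [0.015 0.012] 26.4
white 15 [119.3 102.7] [0.74  0.516] rect [0.7412 0.5162] [0.013 0.014] 46.3
```

```bash
python3 - <<'E'
from h import *
d=cam("top")
for c in ("red","yellow","blue"):
    for a,p,cs in blobs(mask(d,c)):
        if 450<a<650:
            r=cv2.minAreaRect(ray(d,cs.reshape(-1,2),.016)[:,:2].astype(np.float32))
            t=np.deg2rad(r[2]); print(c,np.array(r[0])-.013*np.array([np.cos(t),np.sin(t)]),r[1],r[2])
h=cv2.cvtColor(d["color"],cv2.COLOR_RGB2HSV); m=cv2.inRange(h,(8,60,30),(24,255,255)); m[:, :130]=0; m[:,215:]=0;m[:125]=0;m[205:]=0
m=cv2.morphologyEx(m,cv2.MORPH_CLOSE,np.ones((5,5)))
a,p,cs=blobs(m)[0]
print("box",a,p,cv2.minAreaRect(ray(d,cs.reshape(-1,2),.03)[:,:2].astype(np.float32)))
# shadow-agnostic gold pairs
g=cv2.inRange(h,(12,100,90),(26,255,255))
for n,(cx,cy) in dict(red=(286,226),blue=(357,226),yellow=(217,245),green=(457,256),spent=(269,163)).items():
    pass
E
```

```text
red [ 0.61851695 -0.08342517] (0.12407553195953369, 0.06401021033525467) 7.652317523956299
yellow [0.6029501  0.03016652] (0.1241798996925354, 0.0635567307472229) 7.840462684631348
blue [0.58712246 0.14361775] (0.12300989776849747, 0.06238624081015587) 7.838968276977539
box 3340 [171.51317365 165.28652695] ((0.5852173566818237, 0.3878682255744934), (0.15251374244689941, 0.1363704353570938), 5.53196382522583)
```

```bash
cat >> h.py <<'E'
def go(p,yawjaw,flip=None):
    """print shift/turn (tool frame) to put TCP at p, jaw axis (tool z) heading yawjaw deg mod 180, keep q6 near 0"""
    s=robot.read_state(); M=R.from_rotvec(s["ee_rot"]).as_matrix()
    sh=M.T@(np.asarray(p)-s["ee_pos"])
    cur=np.degrees(np.arctan2(M[1,2],M[0,2])); q=s["q"]
    dq1=np.degrees(np.arctan2(p[1],p[0]))-np.degrees(q[0])
    opts=[]
    for k in range(-3,4):
        dy=yawjaw-cur+180*k
        opts.append((abs(np.degrees(q[5])+dq1-dy),-dy/5,np.degrees(q[5])+dq1-dy))
    opts.sort(); print("shift",sh.round(4),"turn units",[(round(o[1],2),round(o[2])) for o in opts[:3]],"t",round(s["time"],2))
E
python3 -c "
from h import *
go((.587,.144,.20),97.7)"
```

```text
shift [ 0.0484  0.6024 -0.5019] turn units [(np.float64(-33.88), 6), (np.float64(-69.88), -174), (np.float64(2.12), 186)] t 0.25
```

move_arm:
  steps: "0 0.05 -0.04 -1.7 0.75; 0.01 0.1 -0.08 -3.4 0.75; 0.01 0.13 -0.11 -5.1 0.75; 0.01 0.17 -0.14 -6.8 0.75; 0.01 0.2 -0.17 -8.5 0.75; 0.01 0.24 -0.2 -10.2 0.75; 0.01 0.27 -0.23 -11.9 0.75; 0.02 0.3 -0.25 -13.6 0.75; 0.02 0.33 -0.28 -15.3 0.75; 0.02 0.36 -0.3 -17 0.75; 0.02 0.39 -0.33 -18.7 0.75; 0.03 0.42 -0.35 -20.4 0.75; 0.03 0.45 -0.38 -22.1 0.75; 0.03 0.48 -0.4 -23.8 0.75; 0.04 0.51 -0.43 -25.5 0.75; 0.04 0.54 -0.45 -27.2 0.75; 0.04 0.57 -0.48 -28.9 0.75; 0.048 0.602 -0.502 -30.6 0.75; 0.048 0.602 -0.502 -32.3 0.75; 0.048 0.602 -0.502 -33.9 0.75"
  grip_force: 40

```text
time: 2.25
ee_pos: [0.5866, 0.145, 0.1992]
ee_rot: [-1.314, 1.138, 1.316]
contact_force: [0.4, 0.4, -0.0]
gripper_width: 0.0642
```

move_arm:
  steps: "0 0 0 0 0.75; 0 0 0 0 0.75"

```text
time: 2.45
ee_pos: [0.5865, 0.1436, 0.2001]
ee_rot: [-1.307, 1.143, 1.307]
contact_force: [0.2, 0.6, -0.0]
gripper_width: 0.064
```

```bash
cat > shot.py <<'E'
import sys
from h import *
n,c=sys.argv[1],sys.argv[2]
d=cam(c); cv2.imwrite(f"pics/{n}.png",d["color"][:,:,::-1]); np.save(f"pics/{n}.npy",d,allow_pickle=True)
s=robot.read_state(); print(s["time"],s["ee_pos"].round(4),s["q"].round(3),s["contact_force"].round(1),s["gripper_width"])
E
python3 shot.py w1 wrist; python3 shot.py t1 top
```

```text
2.5 [0.5865 0.1435 0.2003] [ 0.118  0.459 -0.118  0.994  0.    -0.016] [-0.5 -0.7 -0.1] 0.0640931954190316
2.55 [0.5865 0.1434 0.2004] [ 0.118  0.459 -0.118  0.994  0.    -0.017] [ 0.3 -0.5  0.3] 0.06425557456768262
```

View pics/w1.png

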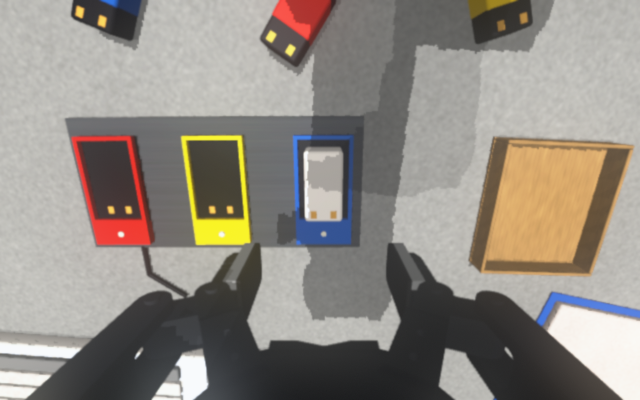

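View pics/t1.png

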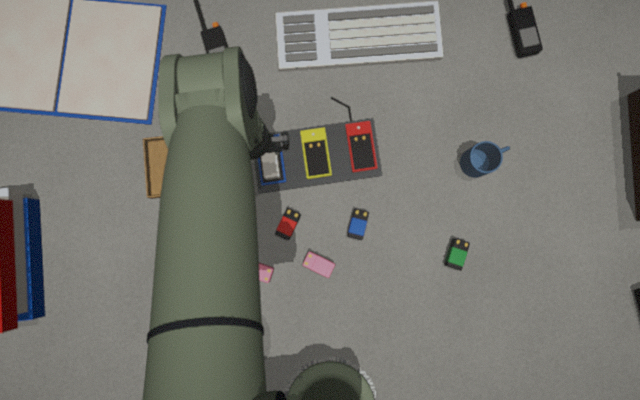

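```bash
cat > m1.py <<'E'
from h import *
import sys
d=np.load("pics/w1.npy",allow_pickle=True).item()
print("cam",d["o"])
def rect(cs,z):
    r=cv2.minAreaRect(ray(d,cs.reshape(-1,2),z)[:,:2].astype(np.float32)); return np.round(r[0],4),np.round(r[1],4),round(r[2],2)
for c in ("red","yellow","blue"):
    for a,p,cs in blobs(mask(d,c),300)[:4]: print(c,a,p.round(),*rect(cs,.016 if p[1]>100 else .034))
h=cv2.cvtColor(d["color"],cv2.COLOR_RGB2HSV)
m=cv2.inRange(h,(0,0,120),(180,60,255)); m[:138]=0;m[228:]=0;m[:,:298]=0;m[:,348:]=0
m=cv2.morphologyEx(m,cv2.MORPH_CLOSE,np.ones((3,3)))
a,p,cs=blobs(m)[0]; print("spent",a,p,*rect(cs,.044)); x,y,w,hh=cv2.boundingRect(cs);print(x,y,w,hh)
g=cv2.inRange(h,(10,110,90),(28,255,255)); 
for a,p,cs in blobs(g,20):
    if p[1]<225 and p[0]<560 and a<150: print("gold",a,p.round(1),ray(d,[p],.044)[0,:2].round(4),ray(d,[p],.034)[0,:2].round(4),ray(d,[p],.010)[0,:2].round(4))
m=cv2.inRange(h,(8,60,30),(26,255,255)); m[:,:460]=0;m[:125]=0
m=cv2.morphologyEx(m,cv2.MORPH_CLOSE,np.ones((5,5)));a,p,cs=blobs(m)[0]; print("box",a,p,*rect(cs,.03)); 
ap=cv2.approxPolyDP(cs,8,True).reshape(-1,2); print(ap.tolist(), ray(d,ap,.03)[:,:2].round(4).tolist())
i=cv2.resize(d["color"][120:250,270:370,::-1],None,fx=5,fy=4.5);cv2.imwrite("pics/w1z.png",i)
E
python3 m1.py
```

```text
cam [0.51353483 0.13346433 0.32708793]
red 3178 [116. 200.] [ 0.632 -0.081] [0.1229 0.0685] 7.73
red 1642 [303.  15.] [0.435 0.105] [0.0416 0.039 ] 63.7
yellow 2884 [219. 201.] [0.6167 0.0315] [0.1231 0.0653] 7.6
blue 2188 [322. 203.] [0.6017 0.1448] [0.1228 0.0623] 7.72
blue 825 [582. 306.] [0.7032 0.4958] [0.0468 0.132 ] 12.91
blue 327 [124.   5.] [ 0.4532 -0.0526] [0.0108 0.0342] 6.78
spent 2714 [322.48820929 182.51915991] [0.5862 0.1424] [0.0738 0.0379] 7.52
303 147 40 74
gold 106 [79.3 11.4] [ 0.4627 -0.0816] [ 0.4609 -0.0892] [ 0.4566 -0.1074]
gold 101 [101.7  20.9] [ 0.4677 -0.0629] [ 0.4661 -0.0699] [ 0.4622 -0.0865]
gold 90 [523.2  17.4] [0.4183 0.2922] [0.4149 0.2978] [0.4068 0.3113]
gold 83 [270.6  36.1] [0.4616 0.0811] [0.4598 0.0793] [0.4554 0.0749]
gold 80 [500.9  25.1] [0.4267 0.2749] [0.4236 0.2799] [0.4162 0.2919]
gold 74 [211.8 209.3] [0.626  0.0351] [0.6299 0.0317] [0.6395 0.0233]
gold 73 [289.8  49.8] [0.4702 0.0985] [0.4686 0.0973] [0.4649 0.0944]
gold 69 [128.2 209.4] [ 0.6373 -0.0492] [ 0.6417 -0.0556] [ 0.6522 -0.0711]
gold 67 [229.5 209.2] [0.6235 0.0529] [0.6274 0.05  ] [0.6367 0.0432]
gold 63 [110.7 209.6] [ 0.6398 -0.0671] [ 0.6443 -0.0741] [ 0.655  -0.0911]
gold 30 [333.  214.5] [0.6155 0.1569] [0.6191 0.1577] [0.6277 0.1597]
gold 29 [313.1 214.4] [0.618  0.1369] [0.6217 0.1371] [0.6306 0.1373]
gold 28 [185.5 172.5] [0.5913 0.0088] [0.5941 0.0044] [ 0.6007 -0.0062]
box 18003 [546.93984336 205.4081542 ] [0.5879 0.3834] [0.152  0.1464] 5.3
[[494, 137], [469, 260], [484, 273], [590, 275], [633, 146]] [[0.5192, 0.3044], [0.6543, 0.3166], [0.6682, 0.3383], [0.6554, 0.4618], [0.5084, 0.4481]]
```

View pics/w1z.png

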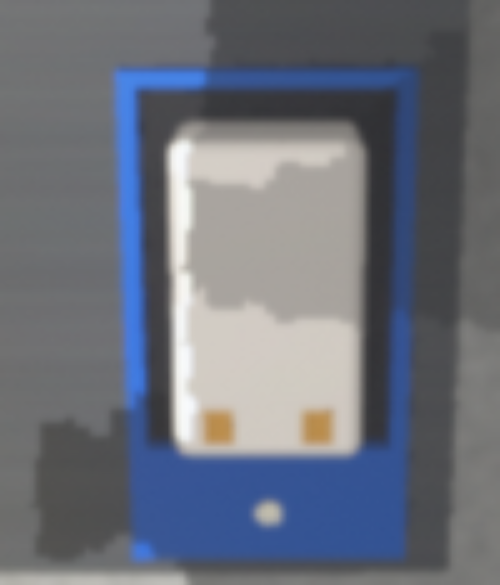

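```bash
python3 -c "
from h import *
go((.587,.1427,.037),97.6)"
```

```text
shift [ 0.1634 -0.0003 -0.0008] turn units [(np.float64(0.02), 6), (np.float64(-35.98), -174), (np.float64(36.02), 186)] t 2.55
```

move_arm:
  steps: "0.05 0 -0.001 0 0.75; 0.1 0 -0.001 0 0.75; 0.14 0 -0.001 0 0.75; 0.155 0 -0.001 0 0.75; 0.163 0 -0.001 0 0.75; 0.163 0 -0.001 0 0.75; 0.163 0 -0.001 0 0; 0.163 0 -0.001 0 0; 0.163 0 -0.001 0 0; 0.163 0 -0.001 0 0; 0.163 0 -0.001 0 0; 0.163 0 -0.001 0 0; 0.163 0 -0.001 0 0; 0.163 0 -0.001 0 0; 0.153 0 -0.001 0 0; 0.133 0 -0.001 0 0; 0.093 0 -0.001 0 0; 0.053 0 -0.001 0 0; 0.053 0 -0.001 0 0"
  grip_force: 50

```text
time: 4.45
ee_pos: [0.5904, 0.1432, 0.1537]
ee_rot: [-1.314, 1.134, 1.302]
contact_force: [1.1, 1.1, -1.8]
gripper_width: 0.0373
```

```bash
python3 shot.py w2 wrist; python3 -c "
from h import *
go((.587,.387,.147),95.5)"
```

```text
4.5 [0.5889 0.1429 0.1508] [ 0.116  0.501 -0.186  0.878 -0.    -0.02 ] [ 0.1 -0.4 -1.5] 0.03713106507904801
shift [ 0.004  -0.0313  0.2421] turn units [(np.float64(0.46), 28), (np.float64(-35.54), -152), (np.float64(36.46), 208)] t 4.5
```

View pics/w2.png

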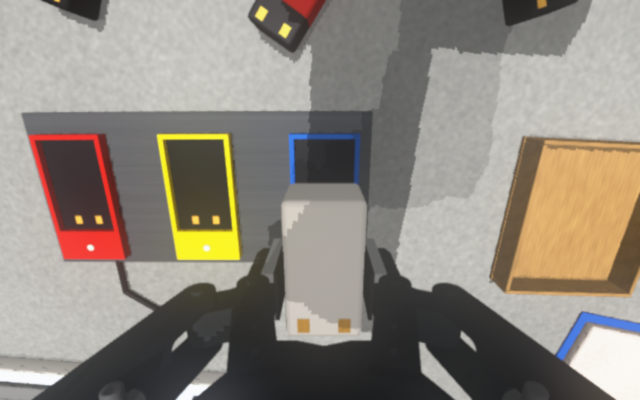

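move_arm:
  steps: "0 -0.005 0.04 0.2 0; 0 -0.01 0.085 0.4 0; 0 -0.017 0.13 0.46 0; 0 -0.023 0.175 0.46 0; 0 -0.028 0.215 0.46 0; 0.004 -0.031 0.242 0.46 0; 0.004 -0.031 0.242 0.46 0; 0.004 -0.031 0.242 0.46 0; 0.04 -0.031 0.242 0.46 0; 0.075 -0.031 0.242 0.46 0; 0.1 -0.031 0.242 0.46 0; 0.11 -0.031 0.242 0.46 0; 0.114 -0.031 0.242 0.46 0; 0.116 -0.031 0.242 0.46 0; 0.117 -0.031 0.242 0.46 0; 0.117 -0.031 0.242 0.46 0"

```text
time: 6.1
ee_pos: [0.5848, 0.3854, 0.0332]
ee_rot: [-1.28, 1.163, 1.278]
contact_force: [-4.8, -2.9, 8.1]
gripper_width: 0.0371
```

move_arm:
  steps: "0 0 0 0 0.7; 0 0 0 0 0.7; 0 0 0 0 0.7; 0 0 0 0 0.7; -0.01 0 0 0 0.7; -0.03 0 0 0 0.7; -0.07 0 0 0 0.7; -0.11 0 0 0 0.7; -0.15 0 0 0 0.7; -0.15 0 0 0 0.7"

```text
time: 7.1
ee_pos: [0.5879, 0.3886, 0.1885]
ee_rot: [-1.281, 1.15, 1.274]
contact_force: [1.1, 0.2, -0.2]
gripper_width: 0.0599
```

```bash
python3 shot.py w3 wrist; python3 -c "
from h import *
go((.433,.1034,.20),155)"
```

```text
7.15 [0.5867 0.3879 0.1851] [ 0.479  0.65   0.169  1.082 -0.     0.383] [ 0.2  0.7 -0.1] 0.059800098211448785
shift [-0.017   0.1803 -0.2683] turn units [(np.float64(-11.89), -52), (np.float64(24.11), 128), (np.float64(-47.89), -232)] t 7.15
```

View pics/w3.png

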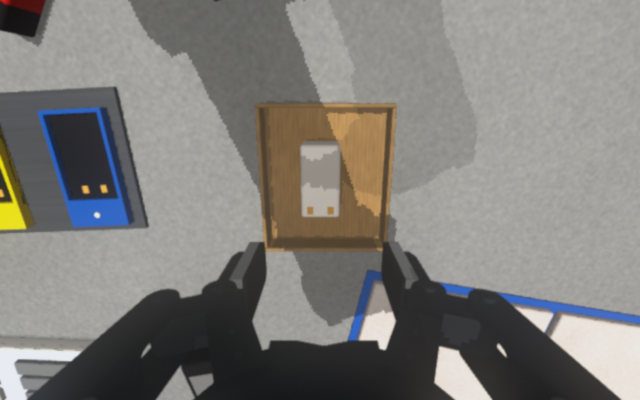

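```bash
python3 -c "
from h import *
go((.4375,.1025,.19),62.6)"
```

```text
shift [-0.007   0.1759 -0.2697] turn units [(np.float64(6.59), 41), (np.float64(-29.41), -139), (np.float64(42.59), 221)] t 7.15
```

move_arm:
  steps: "0 0.025 -0.04 1 0.7; 0 0.05 -0.08 2 0.7; 0 0.075 -0.12 3 0.7; 0 0.1 -0.16 4 0.7; 0 0.13 -0.2 5 0.7; -0.007 0.155 -0.235 6 0.7; -0.007 0.176 -0.27 6.6 0.7; -0.007 0.176 -0.27 6.6 0.7; -0.007 0.176 -0.27 6.6 0.7; -0.007 0.176 -0.27 6.6 0.7"

```text
time: 8.15
ee_pos: [0.4357, 0.1015, 0.1871]
ee_rot: [-0.849, 1.398, 0.85]
contact_force: [-0.9, -0.1, -0.1]
gripper_width: 0.0598
```

```bash
cat > meas.py <<'E'
import sys
from h import *
n,c=sys.argv[1],sys.argv[2]; z=.034
d=np.load(f"pics/{n}.npy",allow_pickle=True).item()
for a,p,cs in blobs(mask(d,c),200)[:5]:
    r=cv2.minAreaRect(ray(d,cs.reshape(-1,2),z)[:,:2].astype(np.float32)); print(c,a,p.round(),np.round(r[0],4),np.round(r[1],4),round(r[2],1))
h=cv2.cvtColor(d["color"],cv2.COLOR_RGB2HSV); g=cv2.inRange(h,(10,110,90),(28,255,255))
for a,p,cs in blobs(g,30):
    if p[1]<270 and a<300: print("gold",a,p.round(1),ray(d,[p],z)[0,:2].round(4))
E
python3 shot.py w4 wrist; python3 meas.py w4 red
```

```text
8.2 [0.4357 0.1017 0.187 ] [ 0.064  0.195 -0.541  0.835  0.     0.542] [ 0.6  0.8 -0.9] 0.060098265684874905
red 1463 [324. 184.] [0.434  0.1028] [0.0371 0.0385] 63.5
gold 96 [495.1  85.5] [0.4244 0.2794]
gold 94 [511.9  66.1] [0.4157 0.2977]
gold 66 [306.   28.4] [0.3073 0.1519]
gold 63 [310.   54.1] [0.3264 0.1455]
gold 55 [335.  216.7] [0.4691 0.0971]
gold 53 [314.9 217.4] [0.4605 0.0789]
gold 44 [231.3 122.5] [0.3434 0.0546]
gold 44 [233.7 144.5] [0.3614 0.0457]
```

View pics/w4.png

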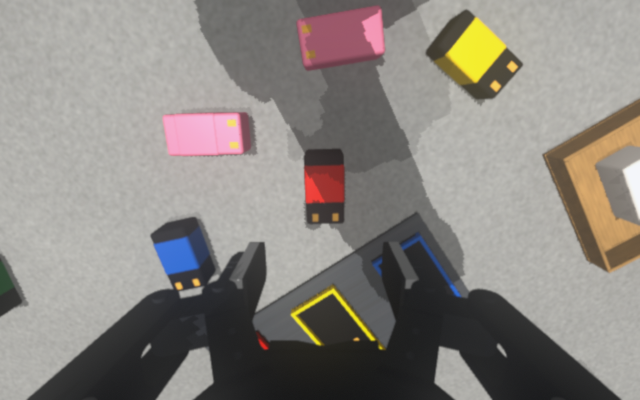

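```bash
python3 -c "
from h import *
go((.4378,.1011,.026),64)"
```

```text
shift [ 0.161  -0.0021  0.0004] turn units [(np.float64(-0.28), 39), (np.float64(-36.28), -141), (np.float64(35.72), 219)] t 8.2
```

move_arm:
  steps: "0.05 -0.002 0 -0.3 0.7; 0.1 -0.002 0 -0.3 0.7; 0.14 -0.002 0 -0.3 0.7; 0.155 -0.002 0 -0.3 0.7; 0.161 -0.002 0 -0.3 0.7; 0.161 -0.002 0 -0.3 0.7; 0.161 -0.002 0 -0.3 0; 0.161 -0.002 0 -0.3 0; 0.161 -0.002 0 -0.3 0; 0.161 -0.002 0 -0.3 0; 0.161 -0.002 0 -0.3 0; 0.161 -0.002 0 -0.3 0; 0.161 -0.002 0 -0.3 0; 0.151 -0.002 0 -0.3 0; 0.131 -0.002 0 -0.3 0; 0.091 -0.002 0 -0.3 0; 0.061 -0.002 0 -0.3 0; 0.061 -0.002 0 -0.3 0"

```text
time: 10.0
ee_pos: [0.4399, 0.1002, 0.1305]
ee_rot: [-0.871, 1.384, 0.865]
contact_force: [1.0, -0.1, -1.1]
gripper_width: 0.0372
```

```bash
python3 shot.py w5 wrist; python3 -c "
from h import *
go((.6187,-.083,.126),97.7)"
```

```text
10.05 [0.4387 0.1001 0.1286] [ 0.06   0.269 -0.619  0.677 -0.     0.514] [-0.3 -0.8 -2. ] 0.03686922762624159
shift [ 0.0035 -0.242  -0.0857] turn units [(np.float64(-6.74), -15), (np.float64(29.26), 165), (np.float64(-42.74), -195)] t 10.05
```

View pics/w5.png

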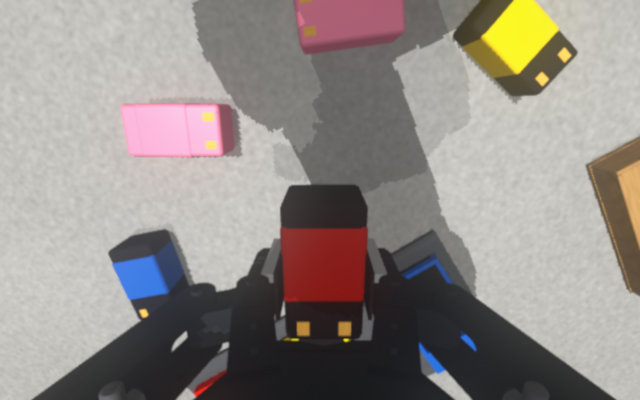

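move_arm:
  steps: "0 -0.04 -0.015 -1.2 0; 0 -0.08 -0.03 -2.5 0; 0 -0.125 -0.045 -3.8 0; 0 -0.17 -0.06 -5 0; 0 -0.21 -0.075 -6 0; 0.003 -0.242 -0.086 -6.7 0; 0.003 -0.242 -0.086 -6.7 0; 0.003 -0.242 -0.086 -6.7 0; 0.003 -0.242 -0.086 -6.7 0; 0.03 -0.242 -0.086 -6.7 0; 0.06 -0.242 -0.086 -6.7 0; 0.07 -0.242 -0.086 -6.7 0; 0.078 -0.242 -0.086 -6.7 0; 0.082 -0.242 -0.086 -6.7 0; 0.086 -0.242 -0.086 -6.7 0; 0.089 -0.242 -0.086 -6.7 0; 0.091 -0.242 -0.086 -6.7 0; 0.091 -0.242 -0.086 -6.7 0"

```text
time: 11.85
ee_pos: [0.6177, -0.0834, 0.0376]
ee_rot: [-1.307, 1.143, 1.304]
contact_force: [-4.7, 0.7, 9.9]
gripper_width: 0.0369
```

```bash
python3 shot.py w6 wrist; python3 shot.py s6 side
```

```text
11.9 [ 0.6177 -0.0834  0.0376] [-0.253  0.659 -0.236  0.674  0.    -0.384] [-3.5  0.   9.8] 0.036972463746694766
11.95 [ 0.6177 -0.0834  0.0375] [-0.253  0.659 -0.236  0.673  0.    -0.384] [-3.4  0.4  9.5] 0.03721984907397081
```

View pics/w6.png

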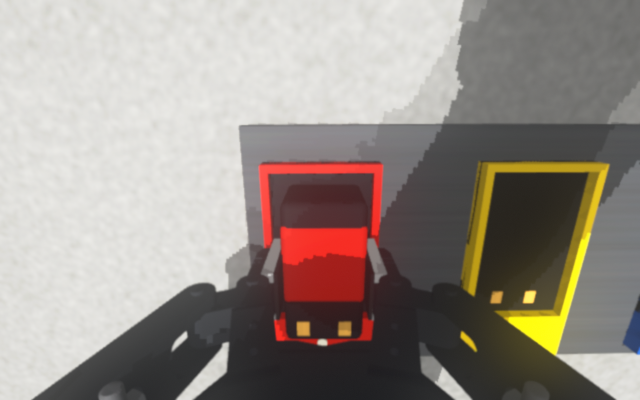

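View pics/s6.png

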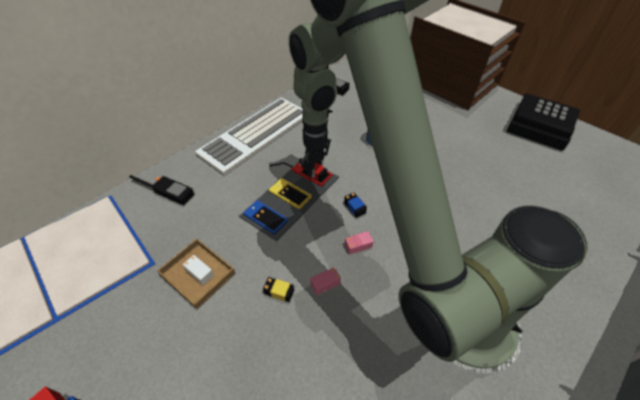

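move_arm:
  steps: "0 0 0 0 0.7; 0 0 0 0 0.7; 0 0 0 0 0.7; 0 0 0 0 0.7; -0.01 0 0 0 0.7; -0.03 0 0 0 0.7; -0.07 0 0 0 0.7; -0.11 0 0 0 0.7; -0.15 0 0 0 0.7; -0.15 0 0 0 0.7; -0.15 0 0 0 0.7"

```text
time: 13.05
ee_pos: [0.6178, -0.0835, 0.1871]
ee_rot: [-1.308, 1.143, 1.302]
contact_force: [-0.1, 0.7, -0.0]
gripper_width: 0.0599
```

```bash
python3 shot.py w7 wrist;  python3 -c "
from h import *
go((.4347,-.071,.19),73.7)"
```

```text
13.1 [ 0.6168 -0.0832  0.1855] [-0.253  0.503 -0.085  0.982 -0.    -0.384] [ 0.1  0.6 -0.8] 0.05967371229476296
shift [-0.0046  0.1789  0.036 ] turn units [(np.float64(4.76), 7), (np.float64(-31.24), -173), (np.float64(40.76), 187)] t 13.1
```

View pics/w7.png

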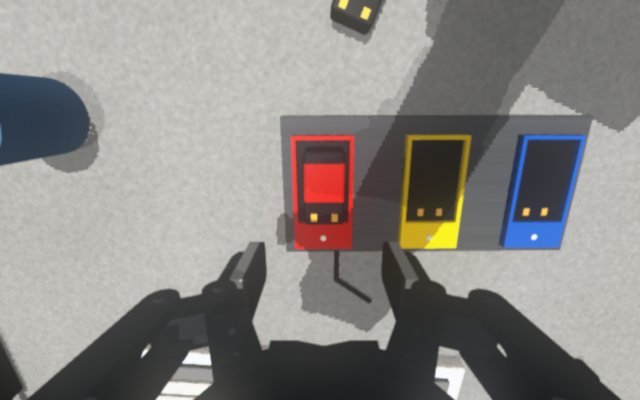

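Red is seated inside its pocket (pack at about 325,185, pocket margins all round). Next blue.

move_arm:
  steps: "-0.005 0.04 0.008 1 0.7; -0.005 0.085 0.017 2.2 0.7; -0.005 0.13 0.026 3.5 0.7; -0.005 0.165 0.033 4.4 0.7; -0.005 0.179 0.036 4.8 0.7; -0.005 0.179 0.036 4.8 0.7; -0.005 0.179 0.036 4.8 0.7; -0.005 0.179 0.036 4.8 0.7"

```text
time: 13.9
ee_pos: [0.4357, -0.0712, 0.1899]
ee_rot: [-0.995, 1.331, 0.995]
contact_force: [-0.6, 0.1, -0.7]
gripper_width: 0.0597
```

```bash
python3 shot.py w8 wrist; python3 meas.py w8 blue
```

```text
13.95 [ 0.4357 -0.0712  0.19  ] [-0.329  0.181 -0.55   0.84   0.    -0.042] [ 0.4  0.4 -0.5] 0.059705499010215636
blue 2550 [546. 270.] [0.5869 0.1321] [0.1179 0.0618] 7.6
blue 1447 [323. 181.] [ 0.4314 -0.0703] [0.0373 0.0381] 75.2
gold 170 [635.3  40.2] [0.3878 0.227 ]
gold 64 [ 64.9 210.2] [ 0.3856 -0.3308]
gold 64 [ 84.5 211.1] [ 0.3923 -0.3118]
gold 60 [433.9  46.2] [0.3438 0.0556]
gold 52 [427.8  70.8] [0.3619 0.0467]
gold 47 [334.4 213.6] [ 0.4671 -0.069 ]
gold 46 [314.5 214.5] [ 0.4623 -0.0886]
```

View pics/w8.png

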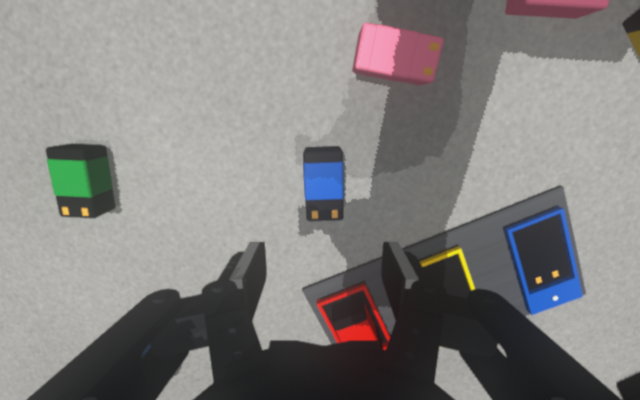

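```bash
python3 -c "
from h import *
go((.4357,-.0713,.026),75.4)"
```

```text
shift [ 1.64e-01 -0.00e+00 -1.00e-04] turn units [(np.float64(-0.37), 5), (np.float64(-36.37), -175), (np.float64(35.63), 185)] t 13.95
```

move_arm:
  steps: "0.05 0 0 -0.4 0.7; 0.1 0 0 -0.4 0.7; 0.14 0 0 -0.4 0.7; 0.157 0 0 -0.4 0.7; 0.164 0 0 -0.4 0.7; 0.164 0 0 -0.4 0.7; 0.164 0 0 -0.4 0; 0.164 0 0 -0.4 0; 0.164 0 0 -0.4 0; 0.164 0 0 -0.4 0; 0.164 0 0 -0.4 0; 0.164 0 0 -0.4 0; 0.164 0 0 -0.4 0; 0.154 0 0 -0.4 0; 0.134 0 0 -0.4 0; 0.094 0 0 -0.4 0; 0.064 0 0 -0.4 0; 0.064 0 0 -0.4 0"

```text
time: 15.75
ee_pos: [0.4374, -0.0719, 0.1304]
ee_rot: [-1.026, 1.314, 1.015]
contact_force: [0.3, -0.9, -2.3]
gripper_width: 0.0372
```

```bash
python3 shot.py w9 wrist; python3 -c "
from h import *
go((.588,.1433,.126),97.7)"
```

```text
15.8 [ 0.4362 -0.0715  0.1284] [-0.33   0.257 -0.638  0.671  0.    -0.077] [ 0.8  0.6 -1.6] 0.037308030610032517
shift [ 0.0028 -0.0933  0.2459] turn units [(np.float64(-4.43), 6), (np.float64(-40.43), -174), (np.float64(31.57), 186)] t 15.8
```

View pics/w9.png

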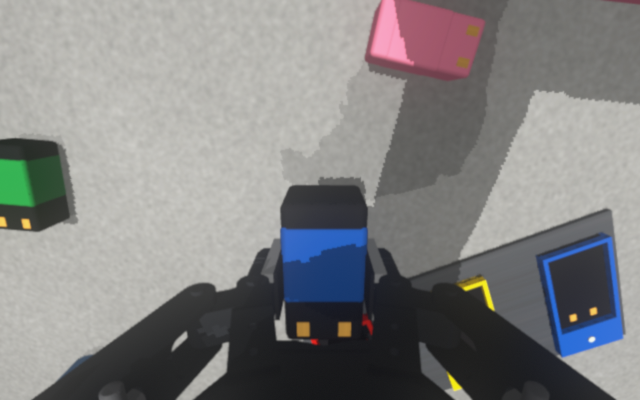

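move_arm:
  steps: "0 -0.016 0.04 -0.8 0; 0 -0.032 0.085 -1.7 0; 0 -0.05 0.13 -2.6 0; 0 -0.067 0.175 -3.4 0; 0 -0.083 0.217 -4 0; 0.003 -0.093 0.246 -4.4 0; 0.003 -0.093 0.246 -4.4 0; 0.003 -0.093 0.246 -4.4 0; 0.003 -0.093 0.246 -4.4 0; 0.03 -0.093 0.246 -4.4 0; 0.06 -0.093 0.246 -4.4 0; 0.07 -0.093 0.246 -4.4 0; 0.078 -0.093 0.246 -4.4 0; 0.082 -0.093 0.246 -4.4 0; 0.086 -0.093 0.246 -4.4 0; 0.089 -0.093 0.246 -4.4 0; 0.091 -0.093 0.246 -4.4 0; 0.091 -0.093 0.246 -4.4 0"

```text
time: 17.6
ee_pos: [0.5871, 0.144, 0.0375]
ee_rot: [-1.306, 1.143, 1.304]
contact_force: [-4.5, -1.2, 10.3]
gripper_width: 0.0372
```

```bash
python3 shot.py w10 wrist
```

```text
17.65 [0.587  0.144  0.0375] [ 0.119  0.631 -0.292  0.645 -0.    -0.013] [-4.2 -0.9  9.4] 0.036860942779107266
```

View pics/w10.png

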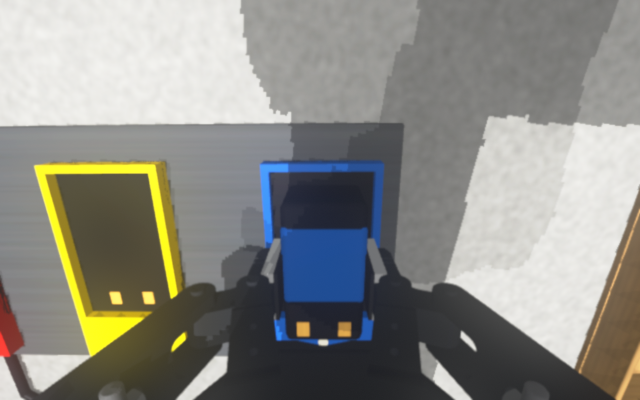

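Same view as for red: in the pocket. Release.

move_arm:
  steps: "0 0 0 0 0.7; 0 0 0 0 0.7; 0 0 0 0 0.7; 0 0 0 0 0.7; -0.01 0 0 0 0.7; -0.03 0 0 0 0.7; -0.07 0 0 0 0.7; -0.11 0 0 0 0.7; -0.15 0 0 0 0.7; -0.15 0 0 0 0.7; -0.15 0 0 0 0.7"

```text
time: 18.75
ee_pos: [0.5872, 0.144, 0.187]
ee_rot: [-1.307, 1.142, 1.303]
contact_force: [0.7, 0.5, -1.1]
gripper_width: 0.0596
```

```bash
python3 shot.py w11 wrist;  python3 -c "
from h import *
go((.392,.276,.19),115.8)"
```

```text
18.8 [0.5862 0.1439 0.1855] [ 0.118  0.47  -0.141  0.96  -0.    -0.013] [ 0.7 -0.5 -0.2] 0.05951053451390639
shift [-0.0046  0.1752  0.1564] turn units [(np.float64(-3.66), 9), (np.float64(-39.66), -171), (np.float64(32.34), 189)] t 18.8
```

View pics/w11.png

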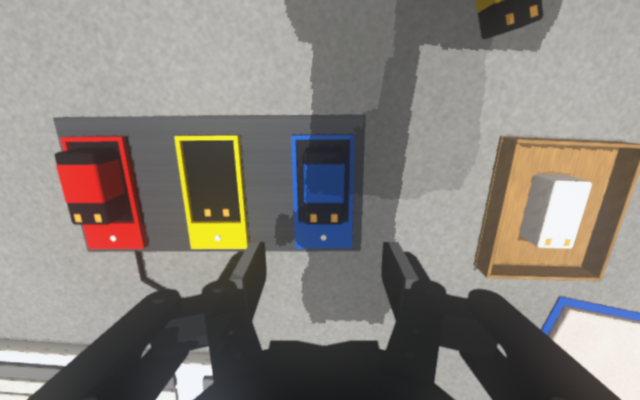

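Blue seated (centre about 323,180, clear of the rim all round). Now yellow.

move_arm:
  steps: "-0.005 0.033 0.03 -0.8 0.7; -0.005 0.066 0.06 -1.5 0.7; -0.005 0.1 0.09 -2.2 0.7; -0.005 0.133 0.12 -2.9 0.7; -0.005 0.16 0.143 -3.4 0.7; -0.005 0.175 0.156 -3.7 0.7; -0.005 0.175 0.156 -3.7 0.7; -0.005 0.175 0.156 -3.7 0.7; -0.005 0.175 0.156 -3.7 0.7"

```text
time: 19.7
ee_pos: [0.393, 0.2751, 0.1897]
ee_rot: [-1.535, 0.961, 1.535]
contact_force: [-0.2, 0.3, 0.2]
gripper_width: 0.0598
```

```bash
python3 shot.py w12 wrist; python3 meas.py w12 yellow
```

```text
19.75 [0.3932 0.2751 0.1899] [ 0.457  0.249 -0.46   0.862 -0.     0.004] [-0.  -0.   0.8] 0.059893957157209965
yellow 2610 [ 47. 266.] [0.5976 0.0443] [0.1195 0.0635] 7.9
yellow 299 [322. 168.] [0.3767 0.2669] [0.0128 0.0353] 38.4
gold 67 [116.3  25.8] [0.3435 0.0542]
gold 64 [313.5 214. ] [0.4244 0.2786]
gold 63 [100.7  41.7] [0.3614 0.045 ]
gold 61 [237.6  37.7] [0.3075 0.1515]
gold 61 [222.8  55.8] [0.3264 0.145 ]
gold 61 [333.4 214.2] [0.4157 0.2968]
```

View pics/w12.png

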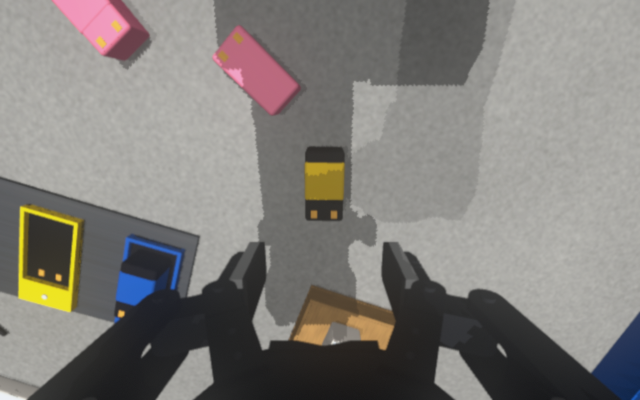

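```bash
python3 -c "
from h import *
go((.393,.2748,.026),115.6)"
```

```text
shift [ 1.639e-01  3.000e-04 -1.000e-04] turn units [(np.float64(0.07), 9), (np.float64(-35.93), -171), (np.float64(36.07), 189)] t 19.75
```

move_arm:
  steps: "0.05 0 0 0 0.7; 0.1 0 0 0 0.7; 0.14 0 0 0 0.7; 0.157 0 0 0 0.7; 0.164 0 0 0 0.7; 0.164 0 0 0 0.7; 0.164 0 0 0 0; 0.164 0 0 0 0; 0.164 0 0 0 0; 0.164 0 0 0 0; 0.164 0 0 0 0; 0.164 0 0 0 0; 0.164 0 0 0 0; 0.154 0 0 0 0; 0.134 0 0 0 0; 0.094 0 0 0 0; 0.064 0 0 0 0; 0.064 0 0 0 0"

```text
time: 21.55
ee_pos: [0.3948, 0.2771, 0.1306]
ee_rot: [-1.537, 0.952, 1.531]
contact_force: [0.0, 0.8, -2.8]
gripper_width: 0.0373
```

```bash
python3 shot.py w13 wrist; python3 -c "
from h import *
go((.6033,.030,.126),97.7)"
```

```text
21.6 [0.3937 0.2765 0.1285] [ 0.459  0.321 -0.544  0.702  0.     0.004] [ 0.1  0.9 -3.3] 0.037011574949620034
shift [ 0.0028 -0.0801 -0.3135] turn units [(np.float64(3.67), -5), (np.float64(39.67), 175), (np.float64(-32.33), -185)] t 21.6
```

View pics/w13.png

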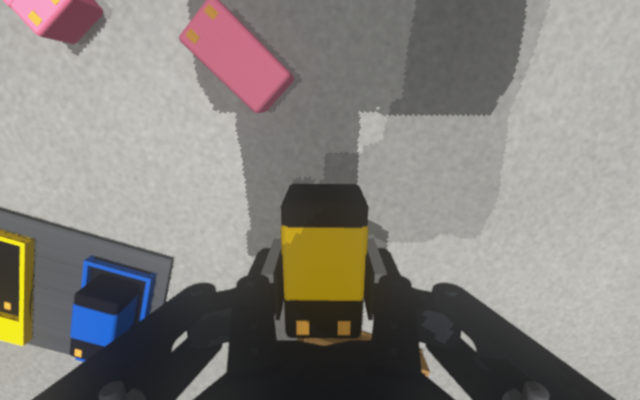

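move_arm:
  steps: "0 -0.01 -0.04 0.5 0; 0 -0.022 -0.085 1 0; 0 -0.033 -0.13 1.5 0; 0 -0.045 -0.175 2 0; 0 -0.056 -0.22 2.6 0; 0 -0.067 -0.262 3.1 0; 0.002 -0.075 -0.295 3.5 0; 0.002 -0.08 -0.313 3.7 0; 0.003 -0.08 -0.313 3.7 0; 0.003 -0.08 -0.313 3.7 0; 0.003 -0.08 -0.313 3.7 0; 0.03 -0.08 -0.313 3.7 0; 0.06 -0.08 -0.313 3.7 0; 0.073 -0.08 -0.313 3.7 0; 0.08 -0.08 -0.313 3.7 0; 0.085 -0.08 -0.313 3.7 0; 0.089 -0.08 -0.313 3.7 0; 0.091 -0.08 -0.313 3.7 0; 0.091 -0.08 -0.313 3.7 0"

```text
time: 23.5
ee_pos: [0.6024, 0.0297, 0.0377]
ee_rot: [-1.307, 1.142, 1.304]
contact_force: [-4.7, 0.8, 9.0]
gripper_width: 0.037
```

```bash
python3 shot.py w14 wrist
```

```text
23.55 [0.6024 0.0296 0.0377] [-0.073  0.629 -0.296  0.643  0.    -0.205] [-4.8  1.5  8.2] 0.03711700416234553
```

View pics/w14.png

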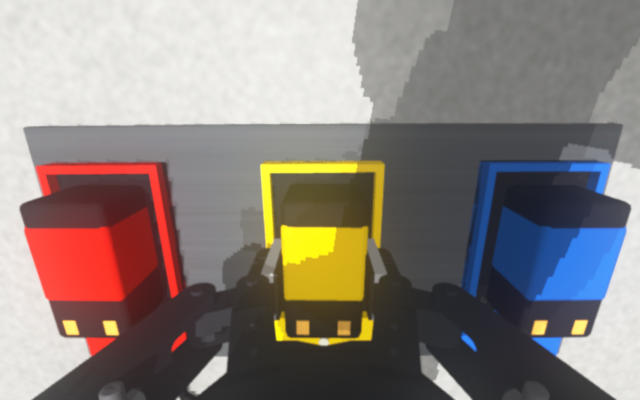

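move_arm:
  steps: "0 0 0 0 0.7; 0 0 0 0 0.7; 0 0 0 0 0.7; 0 0 0 0 0.7; -0.01 0 0 0 0.7; -0.03 0 0 0 0.7; -0.07 0 0 0 0.7; -0.11 0 0 0 0.7; -0.15 0 0 0 0.7; -0.17 0 0 0 0.7; -0.17 0 0 0 0.7"

```text
time: 24.65
ee_pos: [0.604, 0.0293, 0.2099]
ee_rot: [-1.31, 1.139, 1.299]
contact_force: [-0.6, -0.4, -0.9]
gripper_width: 0.06
```

```bash
python3 shot.py w15 wrist
```

```text
24.7 [0.6027 0.0294 0.2073] [-0.074  0.45  -0.114  1.003  0.    -0.205] [ 0.7 -0.2  0.7] 0.059571502646705396
```

View pics/w15.png

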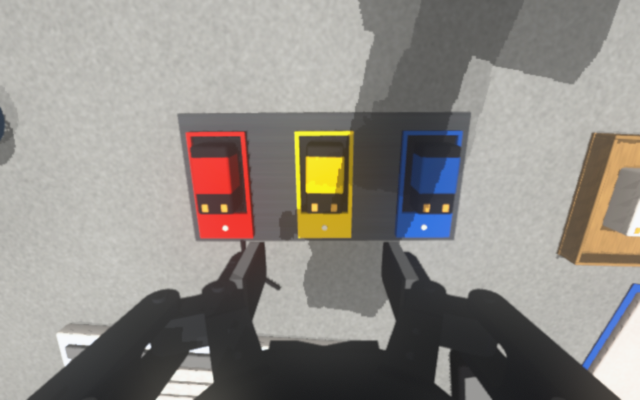

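move_arm:
  steps: "-0.03 0.02 -0.04 0 0.7; -0.06 0.04 -0.085 0 0.7; -0.06 0.06 -0.13 0 0.7; -0.06 0.08 -0.175 0 0.7; -0.06 0.1 -0.22 0 0.7; -0.06 0.12 -0.265 0 0.7; -0.06 0.14 -0.31 0 0.7; -0.06 0.15 -0.35 0 0.7; -0.06 0.15 -0.38 0 0.7; -0.06 0.15 -0.38 0 0.7; -0.06 0.15 -0.38 0 0.7; -0.06 0.15 -0.38 0 0.7"

```text
time: 25.9
ee_pos: [0.5023, -0.3654, 0.2642]
ee_rot: [-1.304, 1.143, 1.308]
contact_force: [0.2, 0.8, 0.3]
gripper_width: 0.0598
```

```bash
python3 shot.py t16 top; python3 shot.py s16 side; python3 - <<'E'
from h import *
for n in("t16","s16"):
    d=np.load(f"pics/{n}.npy",allow_pickle=True).item(); print(n)
    for c in ("red","yellow","blue","green"):
        for a,p,cs in blobs(mask(d,c),20)[:6]: print(c,a,p.round(1),ray(d,[p],.044)[0,:2].round(3))
E
```

```text
25.95 [ 0.5026 -0.3652  0.2646] [-0.747  0.453  0.04   1.16   0.    -0.88 ] [ 0.9 -0.3 -0.2] 0.059793300166298316
26.0 [ 0.5028 -0.3653  0.265 ] [-0.747  0.453  0.04   1.16   0.    -0.88 ] [-0.3  0.3 -0.1] 0.06009925664084203
t16
red 1915 [  7.1 268.3] [0.337 0.77 ]
red 878 [360.7 144.4] [ 0.63  -0.079]
yellow 858 [315.1 151. ] [0.614 0.032]
blue 1931 [ 32.8 260.1] [0.356 0.71 ]
blue 1120 [106.5  80.2] [0.798 0.55 ]
blue 775 [269.3 157.2] [0.6   0.144]
green 243 [456.8 256.1] [ 0.358 -0.304]
s16
red 469 [311.3 171.7] [ 0.613 -0.062]
red 263 [ 46.8 394.9] [0.546 0.762]
yellow 351 [287.1 194. ] [0.598 0.056]
yellow 167 [293.4 189.6] [0.598 0.03 ]
blue 982 [ 77.2 285.8] [0.744 0.618]
blue 550 [264.4 216.4] [0.582 0.159]
blue 20 [ 70.9 398.2] [0.505 0.731]
```

View pics/t16.png

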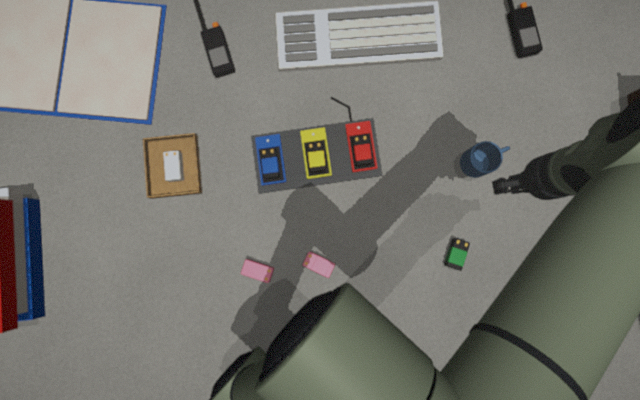

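View pics/s16.png

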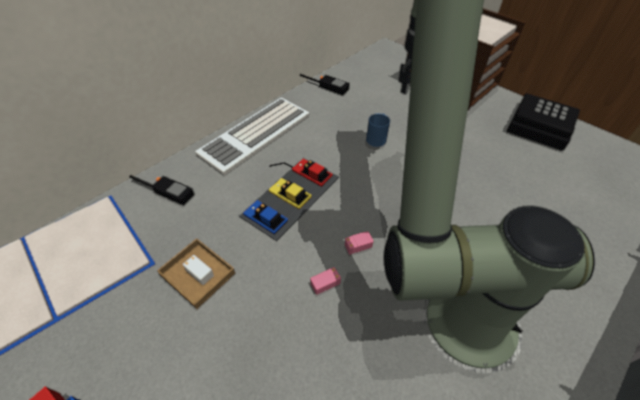

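```bash
python3 -c "
from plant import robot
print(robot.sign_off())"
```

```text
the job is handed in; nothing more can be done
None
```

I finished the job and handed it in at about 26 s of the 86 s allowed. I moved the white spent pack from the blue tray to the return box first. Then I set the red, blue and yellow packs, in that order, into the trays of their own colours.

**Final checks:** In the last wrist, top and side pictures each banded pack sits inside its rim with its contacts up. The spent pack lies flat in the box, contacts up. The green pack is within half a pixel of where it started in the top view. By eye the mug and the pink look-alikes have not moved.

**Forces and disagreements:**
- At each set-down the tool read about 8–10 N upward and up to about 5 N sideways, well under the limits.
- The TCP stopped about 2 mm higher than I expected in the box. In the trays it stopped where I commanded, about 1–2 mm above bare floor contact. I did not measure the final seating height beyond what the pictures show.
- The top and wrist estimates of the tray and box positions differed by 1–5 mm, the box most. That is within the clearances there.

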